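# Dispense the orange battery

### The arm

A 7-joint arm with a two-finger parallel gripper is mounted at the origin on the work surface. World frame = base frame: x ahead of the robot, y to its left, z up, the work surface at z = 0. Lengths are in m, angles in rad, forces in N, time in s.
With the tool pointing down it reaches from about 0.425 to 0.925 m from the base axis. Payload 6.8 kg.
Tool frame: the origin (TCP) lies on the centre line of the jaws, within the pads' length; the fingertips stand bot.tip_reach ahead of it and the grasp point (between the pads) lies 3 mm ahead of it (bot.tip_reach is the distance from the TCP to the fingertips, in m); z points along the fingers, y is the line along which they close (so a half turn about z gives the same grasp; the last joint's range is limited). The gripper opens to 85 mm and grips with 20 to 120 N. Pads are 22 mm wide; open, the fingers measure 114 mm over their backs; the gripper's body (76 mm by 85 mm) begins 54 mm behind the grasp point. The pads swing forward as they close: fully open they stand 13 mm farther back than shut.
Start: joints at [-1.261, 0.477, 0.022, 1.555, -0.011, 1.109, -0.083], TCP at [0.274, 0.617, 0.253] pointing down, gripper open.
Joint ranges: [-2.96, 2.96], [-0.34, 2.1], [-1.41, 1.46], [0.24, 2.44], [-1.37, 4.51], [0.17, 1.92], [-2.96, 2.96]. Speed limits (rad/s): [2.39, 2.39, 3.14, 3.14, 3.14, 3.14, 3.14].

### API

Orientations are given as a unit quaternion [w, x, y, z].
In Python, from station import bot gives the robot as it stands.
- The arm moves only by the tool jog_arm, never from a script. Its argument "deltas" is a list of rows, each a list of 7 numbers: the shift along the world's x, y, z in m, then the turn, a rotation vector about the world's x, y, z in rad, then the opening, from 0 (shut) to 1 (fully open). In form: [[x, y, z, rx, ry, rz, grip], ...]. A call has 1 to 10 rows; each row shifts and turns the commanded pose from where the row before left it; what a row does not reach is not made up. A row lasts 1/10 s, in which the tool goes at most 50 mm and 8.59 degrees, less where a joint would pass 70% of its speed; a pose out of reach is approached as far as the arm can. A call with a gripper value outside its range is refused whole. The fingers move at their own pace and stop on an object; "newtons" is the grip in N (left out, the last holds). Time passes only in rows, so rows that do not move let the fingers close. It gives the time, the measured TCP pose, the force, the opening and the grip force at its end, in the units of the state.
- bot.get_obs(): the state, without advancing time (a new reading comes with each control period).
- bot.read_camera(name): name is "scene" or "top" or "wrist"; returns a dict with "img" (384x512x3 uint8, red, green, blue), "K" (3x3 intrinsics, pixels), "eye" and "attitude" of the camera in the world. Camera axes: x right, y down, z forward; pixel columns grow to the right and rows downward; lengths in m; the calibration is good to about 2 mm. A picture is of the moment at which its call begins. There is no depth.
- bot.hand_in(): hands the job in; it is judged then, once.
The state is a dict: "t": time; "q": joint angles; "joint_vel": joint speeds; "joint_torque": joint torques, N m; "eef_pos": TCP position; "tool_rot": TCP orientation; "contact_force": force on the tool from outside, world axes, zero at the start; "torque": the same for the moment, N m; "gripper_width": opening from 0.0 (shut) to 1.0 (fully open); "grasp_force": force on a finger pad.
Only numpy, scipy, OpenCV 4.12 (cv2) and the standard library are available. Lean on these libraries where they do the work, as an engineer would, in place of code of your own. Each camera call takes 0.05 s, during which the arm holds its last target. There are 200 camera calls.

### The job

The torch needs a fresh battery: with the fingertips, press down the black pad of the lever on the dispenser that holds the orange battery, so that its gate lifts, and keep it down until the orange battery has rolled out against the stop at the low end; then let the lever come back up. Touch neither the batteries nor the gates with the gripper, do not work the blue battery's lever, and leave the torch, the cup and the mouse where they are.

Things in the scene. Friction and masses are not known exactly. Their poses are not given: they have to be found in the camera images.
- dispenser_orange: dispenser holding the orange battery, fixed, 360 x 84 mm, 98 high: oak base, white chute 60 mm wide sloping down (0.16 rad) to +x, end stop face at x 0.172, top 40 mm; aluminium cheeks carry the lever pivot (along y, at x -0.045, z 0.085). Origin: centre of underside; +x downhill, away from the robot, yaw within 0.35 rad; pad at the -x end. The two are alike, either may be left
- lever_orange (a joint): rocking lever of the orange battery's dispenser, rad: 0 at rest (gate closed), 0.38 pad fully down at its stop. A spring returns it; the push at the pad is about 1 N at first, 3 N at the bottom. The battery can pass under the gate from about 0.2 to 0.25 and then needs about half a second to roll out
- pad_orange: black square pad, 44 x 44 x 10 mm, on the raised, robot-side end of the lever of the orange battery's dispenser: the place to press. Origin: centre of its top face, at rest at dispenser x -0.143, 110 mm above the desk, sloping 0.15 rad up away from the pivot. At the lever's stop it is about 37 mm lower
- gate_orange: upright green gate tongue, 26 mm wide, 36 mm high, hanging from the far end of that lever across the chute (dispenser x 0.0475) in front of the orange battery. Origin: middle of its lower edge, 39 mm above the desk when closed. Not to be touched
- battery_orange: orange C-size battery, 26 mm diameter, 50 mm long, about 65 g, lying across the chute, free to roll. Origin: its centre; y along its length. Starts behind the gate at about dispenser x 0.03, 48 mm above the desk; rolled out, it lies against the end stop at x 0.159, about 27 mm above the desk
- dispenser_blue: dispenser holding the blue battery, fixed, 360 x 84 mm, 98 high: oak base, white chute 60 mm wide sloping down (0.16 rad) to +x, end stop face at x 0.172, top 40 mm; aluminium cheeks carry the lever pivot (along y, at x -0.045, z 0.085). Origin: centre of underside; +x downhill, away from the robot, yaw within 0.35 rad; pad at the -x end. The two are alike, either may be left
- lever_blue (a joint): rocking lever of the blue battery's dispenser, rad: 0 at rest (gate closed), 0.38 pad fully down at its stop. A spring returns it; the push at the pad is about 1 N at first, 3 N at the bottom. The battery can pass under the gate from about 0.2 to 0.25 and then needs about half a second to roll out
- pad_blue: black square pad, 44 x 44 x 10 mm, on the raised, robot-side end of the lever of the blue battery's dispenser: the place to press. Origin: centre of its top face, at rest at dispenser x -0.143, 110 mm above the desk, sloping 0.15 rad up away from the pivot. At the lever's stop it is about 37 mm lower
- gate_blue: upright green gate tongue, 26 mm wide, 36 mm high, hanging from the far end of that lever across the chute (dispenser x 0.0475) in front of the blue battery. Origin: middle of its lower edge, 39 mm above the desk when closed. Not to be touched
- battery_blue: blue C-size battery, 26 mm diameter, 50 mm long, about 65 g, lying across the chute, free to roll. Origin: its centre; y along its length. Starts behind the gate at about dispenser x 0.03, 48 mm above the desk; rolled out, it lies against the end stop at x 0.159, about 27 mm above the desk
- torch: a red torch standing on its head, 48 mm wide at the foot, 30 mm handle, 140 mm high; loose bystander. Origin: centre of its underside
- pencil_cup: a white ceramic cup, 76 mm wide, 100 mm high; loose bystander. Origin: centre of its underside
- mouse: a white computer mouse, 105 x 58 mm, 29 mm high; loose bystander. Origin: centre of its underside
Mind the look-alikes: they are no part of the job. What is meant by the battery_orange is not green or white, and is the smaller of those in its own colour.

How it is judged:
By the outcome, as a careful person would: the job done as asked, in the order asked, and still so for the second after the job is handed in, with the robot touching nothing.
It also fails if it takes over 32 s, if anything falls off the work surface, if the arm or the gripper's body presses on something with over 40 N, if the wrist force passes 120 N, or if a joint passes its speed limit or range.

## Working session

There is one attempt and no reset: what is moved stays moved. The work goes in short steps, Python scripts to look and compute and a tool call to move; the robot and the scene stay as the last step left them, time stands still between calls to the robot, and variables do not carry over. Pictures are saved under pics/ and viewed, at most 10 in all, crops included, and the job is handed in when it is done.

Besides the shell and the picture viewer there is one more tool, called after "Request:" as name(argument=value, ...) on one line, values as JSON. jog_arm: Moves the arm, as the interface text tells. Its arguments: {"type":"object","properties":{"deltas":{"type":"array"},"newtons":{"type":"number"}},"required":["deltas"]}

```bash
mkdir -p pics
python3 - <<'E'
from station import bot
import cv2,numpy as np
o=bot.get_obs();print(o['t'],o['eef_pos'],o['tool_rot'],bot.tip_reach,o['gripper_width'],o['contact_force'])
for n in("scene","top"):
    c=bot.read_camera(n);cv2.imwrite(f"pics/{n}0.png",c['img'][:,:,::-1]);np.savez(f"{n}0.npz",**c);print(n,c['eye'],c['attitude'],c['K'])
E
```

```text
0.0 [0.27369146 0.61642677 0.25231719] [-1.10394376e-04  2.07376388e-01  9.78260801e-01 -9.09264842e-04] 0.022 1.0029254163171273 [-1.03801832  0.32664871  0.43106607]
scene [ 1.28576743 -0.48801973  0.98873934] [-0.3374706   0.81624996  0.43117267 -0.18422738] [[392.86499414   0.         253.69028971]
 [  0.         392.86499414 185.85685424]
 [  0.           0.           1.        ]]
top [ 0.42366401 -0.00562326  1.38738968] [-0.03746459  0.71280631 -0.69957907  0.03305594] [[495.74700686   0.         254.20125253]
 [  0.         495.74700686 187.69368773]
 [  0.           0.           1.        ]]
```

View pics/scene0.png

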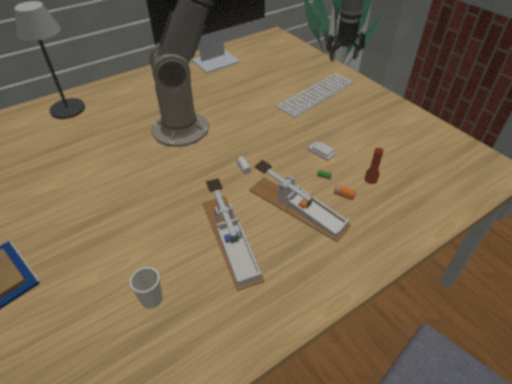

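View pics/top0.png

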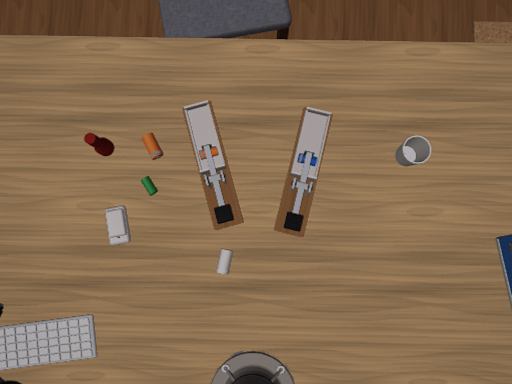

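The scene view shows two dispensers, with the one further right holding an orange cell at (304,203). In the top view there are two orange candidates: the cell in the left dispenser at (208,153), and a larger loose one at (152,145). The green (149,186) and white (225,262) cells are look-alikes. The smaller orange cell, behind the left gate, fits the description, so its pad is the one at (224,214). I'll measure that pad and check the choice in a crop.

```bash
cat > h.py <<'E'
import cv2,numpy as np
from scipy.spatial.transform import Rotation as R
def ray(c,uv,z):
    d=np.linalg.inv(c['K'])@[uv[0],uv[1],1]; w=c['attitude']; d=R.from_quat([w[1],w[2],w[3],w[0]]).apply(d)
    return c['eye']+d*(z-c['eye'][2])/d[2]
def blob(c,m,box):
    x0,y0,x1,y1=box; k=np.zeros(m.shape,np.uint8); k[y0:y1,x0:x1]=m[y0:y1,x0:x1]
    cs,_=cv2.findContours(k,cv2.RETR_EXTERNAL,cv2.CHAIN_APPROX_NONE); b=max(cs,key=cv2.contourArea)
    return cv2.minAreaRect(b),cv2.contourArea(b)
E
python3 - <<'E'
from h import *
t=dict(np.load('top0.npz'));s=dict(np.load('scene0.npz'))
def black(i): return (i.max(2)<45).astype(np.uint8)
for n,c,bx in(("L",t,(205,195,245,235)),("R",t,(275,205,312,240)),("L scene",s,(250,155,275,178)),("R scene",s,(203,173,226,196))):
    r,a=blob(c,black(c['img']),bx);print(n,r,a,ray(c,r[0],.108).round(4))
h=cv2.cvtColor(t['img'],cv2.COLOR_RGB2HSV)
om=((h[...,0]>3)&(h[...,0]<14)&(h[...,1]>190)&(h[...,2]>130)).astype(np.uint8)
for n,bx,z in(("disp",(195,140,225,165),.05),("loose",(135,125,170,165),.015)):
    r,a=blob(t,om,bx);print(n,r,a,ray(t,r[0],z).round(4))
# end corners of the left base and right
wm=(cv2.cvtColor(t['img'],cv2.COLOR_RGB2HSV)[...,1]<60)&(t['img'].min(2)>120)
r,a=blob(t,wm.astype(np.uint8),(180,95,240,175));print('chute',r,a,[ray(t,p,.03)[:2].round(3) for p in cv2.boxPoints(r)])
cr=np.hstack([cv2.resize(t['img'][90:240,130:250],None,fx=3.3,fy=3.3,interpolation=2),cv2.resize(s['img'][140:265,240:360],(396,495),interpolation=2)])
cv2.imwrite('pics/crop.png',cr[:,:,::-1])
E
```

```text
L ((223.55384826660156, 213.53079223632812), (16.050159454345703, 16.050161361694336), 74.74488067626953) 228.5 [0.4832 0.0814 0.108 ]
R ((293.0882568359375, 221.1470947265625), (16.24988555908203, 16.24988555908203), 14.03624439239502) 234.5 [ 0.4669 -0.0982  0.108 ]Traceback (most recent call last):
  File "<stdin>", line 5, in <module>
  File "h.py", line 8, in blob
    cs,_=cv2.findContours(k,cv2.RETR_EXTERNAL,cv2.CHAIN_APPROX_NONE); b=max(cs,key=cv2.contourArea)
                                                                        ~~~^^^^^^^^^^^^^^^^^^^^^^^^
ValueError: max() iterable argument is empty
```

Run:
```python
from h import *
t=dict(np.load('top0.npz'));s=dict(np.load('scene0.npz'))
i=s['img'].max(2).astype(np.uint8)
r,a=blob(s,(i<75).astype(np.uint8),(250,155,275,178)) if (i[155:178,250:275]<75).any() else (None,i[155:178,250:275].min())
print('scene pad',r,a, ray(s,r[0],.108).round(4) if r else '')
h=cv2.cvtColor(t['img'],cv2.COLOR_RGB2HSV)
om=((h[...,0]>3)&(h[...,0]<14)&(h[...,1]>190)&(h[...,2]>130)).astype(np.uint8)
for n,bx,z in(("disp",(195,140,225,165),.05),("loose",(135,125,170,165),.015)):
    r,a=blob(t,om,bx);print(n,r,a,ray(t,r[0],z).round(4))
wm=(h[...,1]<60)&(t['img'].min(2)>120)
r,a=blob(t,wm.astype(np.uint8),(180,95,240,175));print('chute',r,a,[ray(t,p,.03)[:2].round(3) for p in cv2.boxPoints(r)])
cr=np.hstack([cv2.resize(t['img'][90:240,130:250],(396,495),interpolation=2),cv2.resize(s['img'][140:265,240:360],(396,495),interpolation=2)])
cv2.imwrite('pics/crop.png',cr[:,:,::-1])
```

```text
scene pad ((262.75, 166.25), (9.899494171142578, 9.192387580871582), 45.0) 70.0 [0.4858 0.0794 0.108 ]
disp ((213.52944946289062, 151.11766052246094), (7.276068687438965, 4.850712299346924), 75.96376037597656) 14.0 [0.6558 0.117  0.05  ]
loose ((152.00001525878906, 141.5), (17.8885440826416, 3.130495071411133), 63.43495178222656) 41.0 [0.6862 0.294  0.015 ]
chute ((205.26473999023438, 140.558837890625), (70.0927963256836, 25.46623992919922), 75.96376037597656) 1534.0 [array([0.775, 0.204]), array([0.794, 0.135]), array([0.603, 0.083]), array([0.585, 0.15 ])]
```

View pics/crop.png

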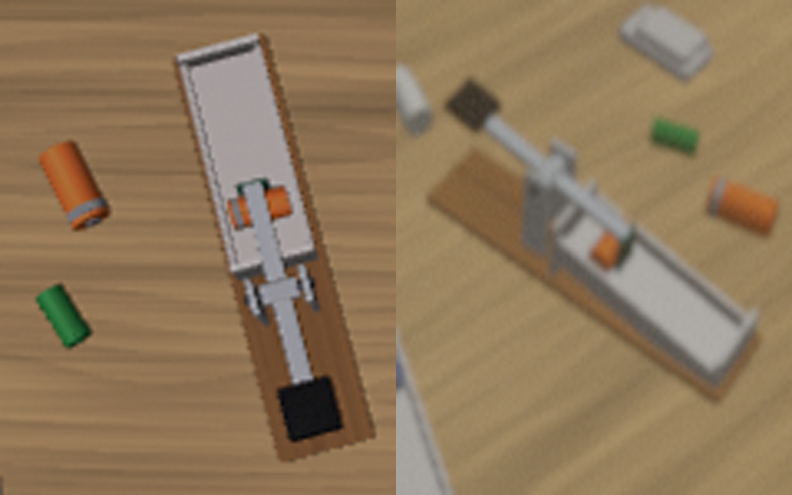

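The crop confirms it: the small orange cell sits behind the green gate of the left dispenser (left half, about (260,207)). The loose orange cell at (73,187) is larger and not in a dispenser. The two views agree on the target pad at about (0.484, 0.080), and the yaw is about 0.25. I'll travel high with the gripper shut.

Request:
jog_arm(deltas=[[0.016, -0.041, 0, 0, 0, 0.05, 0], [0.016, -0.041, 0, 0, 0, 0.05, 0], [0.016, -0.041, 0, 0, 0, 0.05, 0], [0.016, -0.041, 0, 0, 0, 0.05, 0], [0.016, -0.041, 0, 0, 0, 0.05, 0], [0.016, -0.041, 0, 0, 0, 0.05, 0], [0.016, -0.041, 0, 0, 0, 0.05, 0], [0.016, -0.041, 0, 0, 0, 0.05, 0], [0.016, -0.041, 0, 0, 0, 0.05, 0], [0.016, -0.041, 0, 0, 0, 0.05, 0]], newtons=20)

```text
t: 1.1
eef_pos: [0.434, 0.2051, 0.2532]
tool_rot: [-0.0, -0.042, 0.999, -0.0]
contact_force: [0.9, 0.6, -0.8]
gripper_width: 0.004
grasp_force: 0.0
```

Request:
jog_arm(deltas=[[0.016, -0.041, 0, 0, 0, 0.06, 0], [0.016, -0.041, 0, 0, 0, 0.06, 0], [0.016, -0.041, 0, 0, 0, 0.06, 0], [0, 0, -0.03, 0, 0, 0, 0], [0, 0, -0.03, 0, 0, 0, 0], [0, 0, 0, 0, 0, 0, 0], [0, 0, 0, 0, 0, 0, 0]])

```text
t: 1.8
eef_pos: [0.4816, 0.084, 0.1934]
tool_rot: [-0.001, -0.131, 0.991, -0.0]
contact_force: [0.4, 0.4, 1.0]
gripper_width: -0.001
grasp_force: 0.0
```

Run:
```python
from h import *
from station import bot
w=bot.read_camera("wrist");s=bot.read_camera("scene");np.savez('wrist1.npz',**w)
print(w['eye'],w['attitude'],w['K'][0])
# expected pixels of the tip point and pad centre in the wrist view
def px(c,p):
    q=c['attitude'];v=R.from_quat([q[1],q[2],q[3],q[0]]).inv().apply(np.array(p)-c['eye']);v=c['K']@v;return v[:2]/v[2]
o=bot.get_obs()['eef_pos'];print('tip',px(w,o-[0,0,.022]),'below at pad height',px(w,[o[0],o[1],.11]),'pad est',px(w,[.4845,.0805,.11]))
cv2.imwrite('pics/w1.png',np.hstack([cv2.resize(w['img'],(400,300)),cv2.resize(s['img'][120:265,190:383],(400,300),interpolation=2)])[:,:,::-1])
```

```text
[0.4010893  0.06282623 0.31502625] [0.09882924 0.60009538 0.78334776 0.12839234] [329.5191298    0.         255.81246008]
tip [255.39821553 259.22657774] below at pad height [255.57830281 210.6223705 ] pad est [249.13249707 211.64414323]
```

View pics/w1.png

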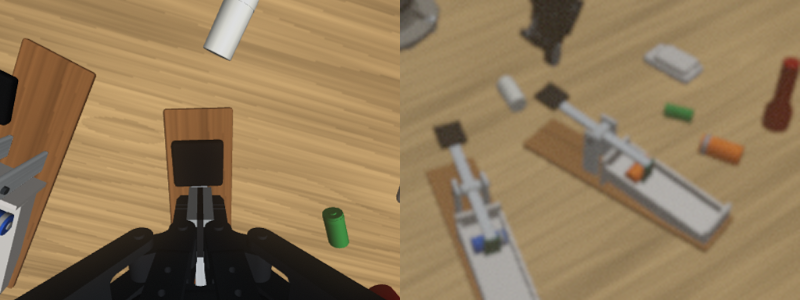

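The wrist view (left half) shows the black pad centred at about (252,209) in full-size pixels. The point straight below the tips is expected at (255,211), so they are within about 2 mm of centre. The right half shows the tips over the orange dispenser's pad. Pressing now.

Request:
jog_arm(deltas=[[0, -0.002, -0.03, 0, 0, 0, 0], [0, 0, -0.02, 0, 0, 0, 0], [0, 0, -0.015, 0, 0, 0, 0], [0, 0, -0.012, 0, 0, 0, 0], [0, 0, -0.01, 0, 0, 0, 0], [0, 0, -0.005, 0, 0, 0, 0], [0, 0, 0, 0, 0, 0, 0], [0, 0, 0, 0, 0, 0, 0], [0, 0, 0, 0, 0, 0, 0], [0, 0, 0, 0, 0, 0, 0]])

```text
t: 2.9
eef_pos: [0.4822, 0.0822, 0.1018]
tool_rot: [0.001, -0.131, 0.991, 0.0]
contact_force: [-0.9, 1.7, 2.8]
gripper_width: -0.001
grasp_force: 1.2
```

Request:
jog_arm(deltas=[[0, 0, 0, 0, 0, 0, 0], [0, 0, 0, 0, 0, 0, 0], [0, 0, 0, 0, 0, 0, 0], [0, 0, 0, 0, 0, 0, 0], [0, 0, 0, 0, 0, 0, 0], [0, 0, 0, 0, 0, 0, 0]])

```text
t: 3.5
eef_pos: [0.4821, 0.082, 0.1014]
tool_rot: [0.0, -0.131, 0.991, 0.0]
contact_force: [0.7, 1.8, 2.7]
gripper_width: 0.0
grasp_force: 1.2
```

Run:
```python
from h import *
from station import bot
s=bot.read_camera("scene");t=bot.read_camera("top")
cv2.imwrite('pics/p2.png',np.hstack([cv2.resize(t['img'][90:240,130:330],(400,300),interpolation=2),cv2.resize(s['img'][120:265,190:383],(400,300),interpolation=2)])[:,:,::-1])
h=cv2.cvtColor(t['img'],cv2.COLOR_RGB2HSV)
om=((h[...,0]>3)&(h[...,0]<14)&(h[...,1]>170)&(h[...,2]>100)).astype(np.uint8)
r,a=blob(t,om,(180,95,235,170));print(r,a,ray(t,r[0],.035).round(3))
```

```text
((198.61766052246094, 109.97059631347656), (8.48874568939209, 13.339459419250488), 75.96376037597656) 96.0 [0.774 0.163 0.035]
```

View pics/p2.png

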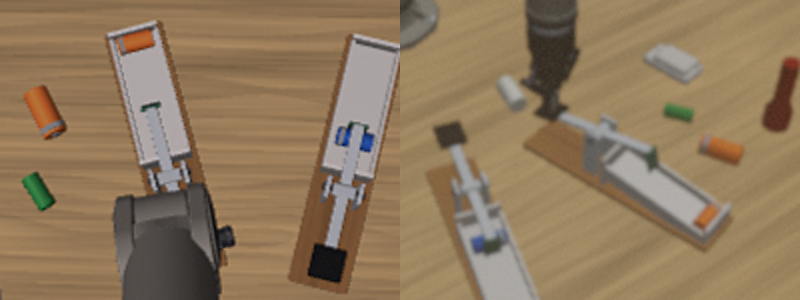

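The gate is up and the orange battery lies against the end stop (top crop (137,41), world about (0.774, 0.163)). That is about 0.30 m from the pad, as it should be. The blue battery is still behind its gate. I'll let the lever rise gently and retreat upward.

Request:
jog_arm(deltas=[[0, 0, 0.006, 0, 0, 0, 0], [0, 0, 0.008, 0, 0, 0, 0], [0, 0, 0.01, 0, 0, 0, 0], [0, 0, 0.012, 0, 0, 0, 0], [0, 0, 0.02, 0, 0, 0, 0], [0, 0, 0.03, 0, 0, 0, 0], [0, 0, 0.04, 0, 0, 0, 0], [0, 0, 0.03, 0, 0, 0, 0], [0, 0, 0, 0, 0, 0, 0], [0, 0, 0, 0, 0, 0, 0]])

```text
t: 4.6
eef_pos: [0.4818, 0.0818, 0.2582]
tool_rot: [0.001, -0.131, 0.991, 0.0]
contact_force: [-0.5, -0.7, 0.1]
gripper_width: -0.004
grasp_force: 0.0
```

Run:
```python
from h import *
from station import bot
s=bot.read_camera("scene");t=bot.read_camera("top")
cv2.imwrite('pics/p3.png',np.hstack([cv2.resize(t['img'][90:240,130:330],(400,300),interpolation=2),cv2.resize(s['img'][120:265,190:383],(400,300),interpolation=2)])[:,:,::-1])
```

```text
(no output)
```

View pics/p3.png

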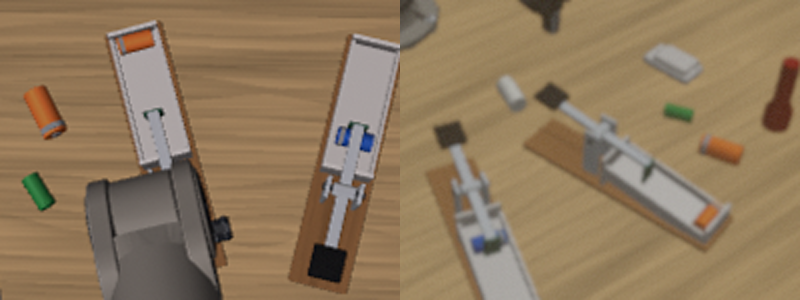

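The pad is back up (right half, (550,95)), the gate is closed, and the orange battery is still at the stop (137,41). The gripper is clear of everything.

```bash
python3 -c "
from station import bot
print(bot.hand_in())"
```

```text
the job is handed in; nothing more can be done
None
```

The orange battery rolled out and lies against the end stop, its lever is back up with the gate closed, nothing else in the camera views was moved, and the job is handed in at about 4.7 s on the robot clock.

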